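# Reset the coarse focus of a side-view microscope

### The arm

A 7-joint arm with a two-finger parallel gripper is mounted at the origin on the work surface. World frame = base frame: x ahead of the robot, y to its left, z up, the work surface at z = 0. Lengths are in mm, angles in degrees, forces in N, time in s.
With the tool pointing down it reaches from about 400 to 925 mm from the base axis. Payload 5.6 kg.
Tool frame: the origin (TCP) lies where the fingers leave the gripper's body, on its centre line; the fingertips stand 73 mm ahead of it and the grasp point (between the pads) lies 54 mm ahead of it; z points along the fingers, y is the direction in which the jaws open and shut (so a half turn about z gives the same grasp; the last joint's range is limited). The gripper opens to 85 mm and grips with 20 to 120 N. Pads are 22 mm wide; open, the fingers measure 114 mm over their backs; the gripper's body (76 mm by 85 mm) begins 54 mm behind the grasp point. The pads swing forward as they close: fully open they stand 13 mm farther back than shut.
Start: joints at [71.792, 26.786, -0.665, 91.828, 0.344, 61.387, -3.226], TCP at [176.341, -625.627, 303.89] pointing down, gripper open.
Joint ranges: [-144.91, 144.91], [-17.63, 115.5], [-89.93, 88.59], [15.96, 139.68], [-74.01, 254.01], [8.47, 105.57], [-167.45, 167.45]. Speed limits (degrees/s): [147.25, 147.25, 180, 180, 180, 180, 180].

### API

Orientations are given as a 3x3 rotation matrix whose columns are the frame's x, y, z axes.
In Python, from bench import env gives the robot as it stands. The module is installed in compiled form; this text tells all that it offers.
- The arm moves only by the tool servo_tool, never from a script. Its argument "series" is a list of rows, each a list of 7 numbers: the closure, from 0 (fully open) to 1 (shut), then the shift along the tool's x, y, z in mm, then the turn, a rotation vector about the tool's x, y, z in rad. A call has 1 to 10 rows; each row is the pose to reach, as a shift and turn from the pose commanded when the call began, along the tool's axes at that moment; what a row does not reach only later rows make up. A row lasts 1/8 s, in which the tool goes at most 62.5 mm and 10.7 degrees, less where a joint would pass 70% of its speed; a pose out of reach is approached as far as the arm can. A call with a gripper value outside its range is refused whole. The fingers move at their own pace and stop on an object; "force" is the grip in N (left out, the last holds). Time passes only in rows, so rows that repeat a pose let the fingers close. It gives the time, the measured TCP pose, the force and the opening at its end, in the units of the state.
- env.sense(): the state, without advancing time (a new reading comes with each control period).
- env.snapshot(name): name is "side" or "top"; returns the picture (480x640x3 uint8, red, green, blue); there is no depth.
- env.get_calibration(name): a dict with "K" (3x3 intrinsics, pixels), "world_from_camera" (4x4, takes a point from camera to world coordinates). Camera axes: x right, y down, z forward; pixel columns grow to the right and rows downward; lengths in mm; the calibration is good to about 2 mm. A picture is of the moment at which its call begins. get_calibration takes no time and is no camera call.
- env.hand_in(): hands the job in, once; it reports no verdict.
Trained networks look in the newest picture that a camera, given by its name, has taken for a name from the list of things; names that differ only in an ending like _2 or _b are one class to them, and where a whole thing is asked for, a point or a joint stands for the part that bears it (a point fixed in the world has none). Each returns a list of dicts, best first, with "p" (0 to 1); they miss things now and then, are a little off and sometimes report something else, mostly with a low value. They report only what shows in the picture. A call takes as long as a camera call.
- env.regions_of(camera, target): "region" (480x640 bool, what is visible of it) and "location" ([column, row] in pixels, amid what is visible of it).
- env.mark_of(camera, target): "location" ([column, row] in pixels: a listed point, or the origin of a listed thing).
The state is a dict: "clock": time; "joints": joint angles; "dq": joint speeds; "joint_efforts": joint torques, N m; "tool_pos": TCP position; "tool_rot": TCP orientation; "force": force on the tool from outside, world axes, zero at the start; "torque": the same for the moment, N m; "grip_width": opening from 0.0 (shut) to 1.0 (fully open).
Only numpy, scipy, OpenCV 4.12 (cv2) and the standard library are available. Lean on these libraries where they do the work, as an engineer would, in place of code of your own. Each camera call takes 0.05 s, during which the arm holds its last target. There are 200 camera calls.

### The job

Bring the objective to its working position: swing the slide's clamp lever all the way loose, turn the coarse focus wheel (the wide lower one of the coaxial pair) until the carriage's pointer stands at the tip of the pointed flag, then swing the lever fully back so that the slide is clamped there. Drive the carriage only by the wheel, leave the fine knob on top of it at its present setting, and do not disturb the other things on the table.

Things in the scene. Friction and masses are not known exactly. Their poses are not given: they have to be found in the camera images.
- unit: Fixed focusing unit. Black base plate 230 x 420 x 12 mm; grey slide housing 90 (x) x 250 mm (y), top 70 mm up. Origin on the table under the vertical axis of the coaxial pair; z up, y along the slide. Flags and pointer lie on the housing's +y half, clamp lever on its -y half. 115 mm to +x runs the optical train, 95 mm high (sample clip at y +128: 104 mm; tube at y -155: 122 mm).
- coarse_grip (a point): Middle of the coarse wheel, on its vertical axis, 104 mm above the table. Knurled black disc 55 mm across, 24 mm thick (92 to 116 mm up). Below it a collar 38 mm across, then a fixed flange 50 mm across, its top 80 mm up. Counter-clockwise from above drives the carriage to the unit's +y, 60 mm per turn (9.55 mm per rad); about 0.1 N m with the clamp loose; clamped, a friction brake holds it.
- coarse (a joint): Angle of the coarse wheel, rad, counter-clockwise from above positive; 0 at the start.
- fine_dot (a point): Point at the rim of the fine knob's top face, 15 mm from the axis, 136 mm above the table, beside its round finger dimple. The fine knob is a knurled cylinder 38 mm across, on the coarse wheel's axis, standing 19 mm proud of it (117 to 136 mm up). It turns very lightly and on its own, without driving the coarse wheel. Its setting must stay.
- carriage: The slide's moving carriage on the +x side of the housing with cage plate, rods and the steel objective (35 mm thick, 70 mm long, along y). Its axes are the unit's. It moves along the unit's y with the coarse wheel, up to 24 mm each way.
- pointer (a point): Tip of the carriage's aluminium pointer, a tapering blade 22 mm long with an engraved line, 75 mm above the table, over the scale strip on top of the housing; it points to the unit's -x.
- pointed_flag: Bare aluminium flag 46 x 13 x 8 mm, fixed on top of the housing, with a 14 mm arrowhead that points to the unit's +x, towards the pointer. Origin: tip of the arrow, underside, 71 mm above the table; its axes are the unit's. It marks the working position: pointer and tip at the same y in the flag's frame. It stands 7 to 15 mm from the pointer's start, on either side.
- square_flag: The other flag, like it but square-ended, for another position: not wanted now. Origin: middle of its +x end. Fixed.
- lever (a joint): Angle of the clamp lever about its vertical axis, rad: 0 = clamped (against its stop), growing counter-clockwise seen from above to 1.2 = loose (against its other stop). It stays where it is left. It takes about 4 N at the grip, up to about 8 N where the clamp bites (below about 0.7 rad).
- lever_grip (a point): Middle of the lever's black round handle, 106 mm above the table, 62 mm from the lever's axis. The handle is 16 mm thick and reaches from 40 to 80 mm out, rising slightly. Clamped, the lever points to the unit's -x (21 degrees turned towards -y); loose, to its -y. The housing below is 70 mm high.
- lever_axis (a point): Point on the lever's vertical axis, at the handle's height, 106 mm above the table; 90 mm from the focus axis, towards the unit's -y. The hub is 26 mm across, its top 97 mm above the table.
- spare_objective: Spare steel objective, 36 mm across, 62 mm high, standing on the base plate. Bystander. Origin: centre of its underside.
- canister: Black objective canister, 55 mm across, 74 mm high. Bystander. Origin: centre of its underside.
- hex_driver: Hand driver with black handle, 190 mm long, lying. Bystander.
- cage_plate: Black plate 60 x 60 x 10 mm with a 34 mm hole, lying. Bystander. Origin: centre of its underside.
- slide_box: White and grey slide box, 100 x 85 x 36 mm. Bystander.
- water_bottle: Amber dropper bottle, 40 mm across, 85 mm high. Bystander.
- post: Optical post in its holder on a steel foot, 56 mm across, 100 mm high. Bystander.
- tissue_pack: Paper pack of lens tissue, 115 x 75 x 22 mm. Bystander.

How it is judged (in metres and radians):
On the way, in this order (a step that is already met when the one before it is completed fails the run):
1. the clamp lever is swung loose (over 0.95 rad) (value of joint lever above 0.95 rad), for 0.1 s.
2. with the lever still loose (over 0.8 rad), the pointer stands within 2 mm of the pointed flag's tip along the slide (value of joint lever above 0.8 rad and y of pointer in the frame of pointed_flag between -0.002 and 0.002 m), for 0.3 s.
At the end, for the whole second after the job is handed in: The pointer stands within 2 mm of the pointed flag's tip along the slide, the clamp lever is back within 0.15 rad of its clamped stop and at rest, and the fine knob is within 2.5 mm at its rim (about 0.17 rad) of its setting at the start (y of pointer in the frame of pointed_flag between -0.002 and 0.002 m and value of joint lever below 0.15 rad and distance of fine_dot from where it was at the start of the episode below 0.0025 m and velocity of joint lever between -0.05 and 0.05 rad/s); the robot touches nothing.
It fails at once if the fine knob is turned by more than 3 mm at its rim (0.2 rad) (distance of fine_dot from where it was at the start of the episode above 0.003 m).
It fails at once if the carriage or its objective is pushed by the robot (over 5 N) (contact force between any of the fingers, the arm and carriage above 5 N).
It fails at once if a bystander is moved by more than 20 mm (distance of any of spare_objective, canister, hex_driver, cage_plate, slide_box, water_bottle, post, tissue_pack from where it was at the start of the episode above 0.02 m).
It also fails if it takes over 64 s, if anything falls off the work surface, if the arm or the gripper's body presses on something with over 40 N, if the wrist force passes 120 N, or if a joint passes its speed limit or range.

## Working session

There is one attempt and no reset: what is moved stays moved. The work goes in short steps, Python scripts to look and compute and a tool call to move; the robot and the scene stay as the last step left them, time stands still between calls to the robot, and variables do not carry over. Pictures are saved under pics/ and viewed, about 8 in all and at most 12, crops included, and the job is handed in when it is done.

Besides the shell and the picture viewer there is one more tool, called after "Emit:" in YAML: its name, and indented under it one key for each argument. servo_tool: Moves the arm, as the interface text tells. Its arguments: {"type":"object","properties":{"series":{"type":"array"},"force":{"type":"number"}},"required":["series"]}

```bash
mkdir -p pics
cat > h.py <<'E'
import numpy as np, cv2
from bench import env
def ray(cam,px):
    c=env.get_calibration(cam);K=np.array(c["K"]);T=np.array(c["world_from_camera"])
    d=T[:3,:3]@np.linalg.solve(K,[px[0],px[1],1.0]);return T[:3,3],d
def at(cam,px,z):
    o,d=ray(cam,px);return o+d*(z-o[2])/d[2]
def proj(cam,p):
    c=env.get_calibration(cam);K=np.array(c["K"]);T=np.linalg.inv(np.array(c["world_from_camera"]))
    q=K@(T[:3,:3]@np.array(p,float)+T[:3,3]);return q[:2]/q[2]
def save(cam,name):
    im=env.snapshot(cam);cv2.imwrite("pics/"+name+".png",im[:,:,::-1]);return im
Z=dict(coarse_grip=104,fine_dot=136,pointer=75,pointed_flag=71,square_flag=71,lever_grip=106,lever_axis=106,unit=0,spare_objective=12,canister=0,cage_plate=0)
def marks(cam,names):
    for n in names:
        for r in env.mark_of(cam,n)[:2]:
            print(cam,n,round(r["p"],2),np.round(r["location"],1),np.round(at(cam,r["location"],Z[n]),1)[:2])
E
python3 - <<'E'
from h import *
np.set_printoptions(suppress=True)
s=env.sense();print(s["clock"],np.round(s["tool_rot"],3),s["tool_pos"])
for c in("top","side"):
    k=env.get_calibration(c);print(np.round(k["K"],1),np.round(k["world_from_camera"],3))
    save(c,c+"0");marks(c,Z)
E
```

```text
0.0 [[ 0.962  0.271 -0.001]
 [ 0.271 -0.962  0.002]
 [-0.    -0.002 -1.   ]] [ 176.19544375 -625.22059846  302.95137322]
[[450.7   0.  323. ]
 [  0.  450.7 240.9]
 [  0.    0.    1. ]] [[   0.026   -0.994    0.102  378.413]
 [  -1.      -0.024    0.02     4.804]
 [  -0.018   -0.102   -0.995 1248.204]
 [   0.       0.       0.       1.   ]]
top coarse_grip 0.52 [326.5 206.6] [584.2  21.6]
top fine_dot 0.72 [322.9 203.1] [587.1  30.3]
top fine_dot 0.46 [302.4 199.9] [594.1  81.9]
top pointer 0.96 [295.9 196.7] [614.1 103.6]
top pointed_flag 0.45 [301.3 195.7] [617.9  89.7]
top pointed_flag 0.19 [325.6 204.4] [595.9  24.6]
top square_flag 0.47 [290.9 200.7] [603.8 116.9]
top lever_grip 0.5 [366.7 243.3] [491.6 -83. ]
top lever_grip 0.25 [153.8 271.3] [407.1 457.3]
top lever_axis 0.81 [358.2 219.4] [552.5 -60.3]
top lever_axis 0.73 [266.3 211.9] [566.5 175.9]
top unit 0.8 [327.2 216.9] [573.7  20.4]
top spare_objective 0.45 [262.2 212.3] [580.6 201.4]
top canister 0.72 [497.5 214.3] [ 591.8 -453. ]
top canister 0.7 [387.6 288.7] [ 378.1 -150.4]
top cage_plate 0.87 [237.4 192. ] [639.  27
[... 211 characters left out ...]
       1.   ]]
side coarse_grip 0.57 [300.9 219.6] [568.   22.1]
side coarse_grip 0.52 [407.7 146. ] [ 544.6 -357.4]
side fine_dot 0.62 [292.2 210.2] [583.3  34.4]
side fine_dot 0.37 [260.5 238. ] [575.4 140.5]
side pointer 0.59 [262.2 239.2] [608.6 112. ]
side pointed_flag 0.69 [290.8 209.4] [629.5  -2.4]
side pointed_flag 0.56 [266.9 232.9] [617.2  89.4]
side square_flag 0.57 [256.3 238. ] [623.9 117.5]
side lever_grip 0.6 [350.5 216.5] [489.  -65.7]
side lever_axis 0.49 [335.3 201.4] [547.6 -75.7]
side unit 0.55 [300.1 243. ] [577.8  18.7]
side spare_objective 0.87 [249.9 283.5] [571.  192.2]
side canister 0.56 [402.7 251.5] [ 373.9 -141.6]
side cage_plate 0.95 [205.9 290.1] [638.5 272.5]
```

View pics/top0.png

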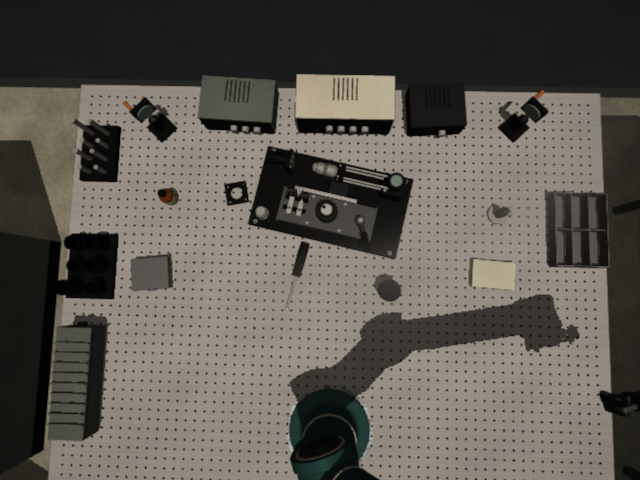

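View pics/side0.png

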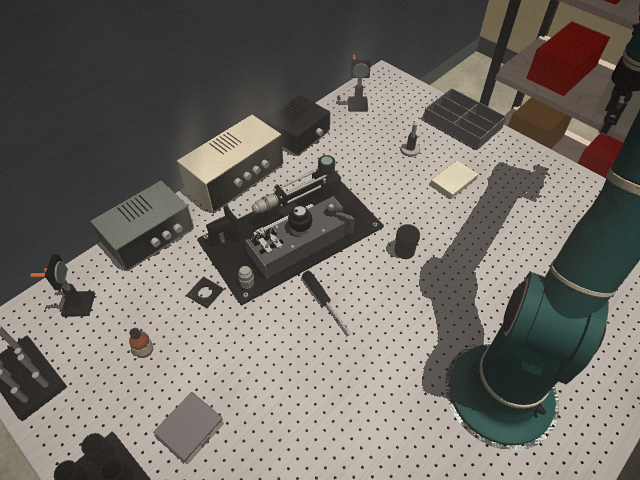

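Run:
```python
import cv2
a=cv2.imread("pics/top0.png")[140:265,240:420];b=cv2.imread("pics/side0.png")[145:305,195:390]
cv2.imwrite("pics/tc.png",cv2.convertScaleAbs(cv2.resize(a,(792,550),interpolation=cv2.INTER_CUBIC),alpha=1.6))
cv2.imwrite("pics/sc.png",cv2.convertScaleAbs(cv2.resize(b,(731,600),interpolation=cv2.INTER_CUBIC),alpha=1.6))
```

```text
(no output)
```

View pics/tc.png

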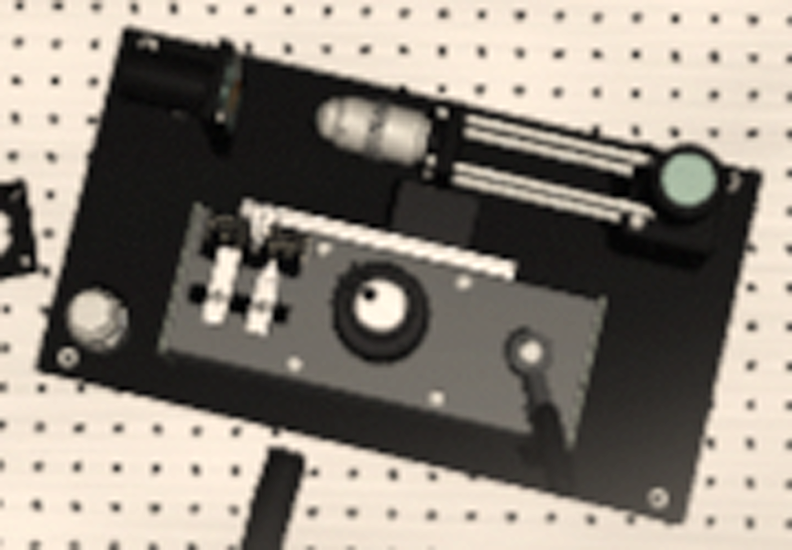

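View pics/sc.png

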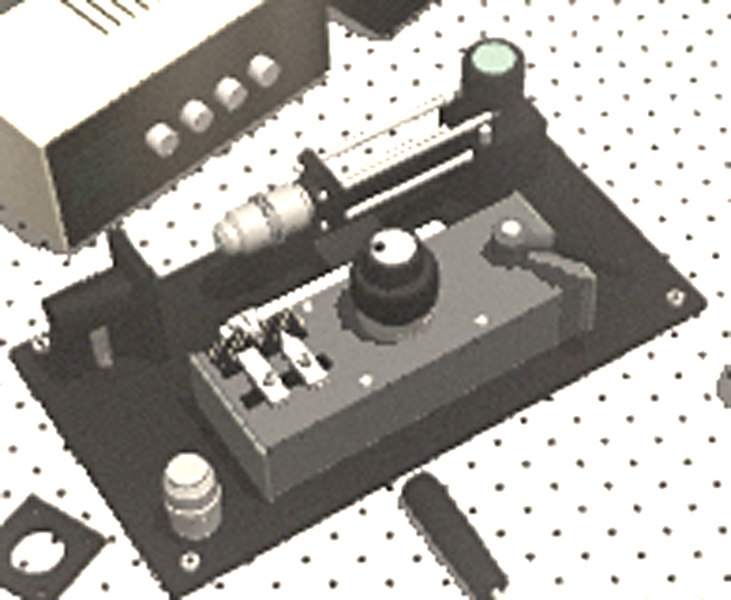

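Run:
```python
from h import *
from scipy.optimize import least_squares
np.set_printoptions(suppress=True,precision=2)
T=lambda u,v:(240+u/4.4,140+v/4.4); S=lambda u,v:(195+u/3.75,145+v/3.75)
for n,z,t,s in[("knobtop",136,T(380,305),S(398,246)),("levercap",97,T(530,351),S(510,230))]:
    print(n,at("top",t,z)[:2],at("side",s,z)[:2])
    # triangulate
    A=[];b=[]
    for c,p in(("top",t),("side",s)):
        o,d=ray(c,p);d=d/np.linalg.norm(d);M=np.eye(3)-np.outer(d,d);A.append(M);b.append(M@o)
    print(np.linalg.lstsq(np.vstack(A),np.hstack(b),rcond=None)[0])
cs=[at("top",T(*p),12)[:2] for p in[(122,30),(760,175),(685,522),(40,370)]]
for i in range(4):
    d=cs[(i+1)%4]-cs[i];print(cs[i],np.linalg.norm(d),np.degrees(np.arctan2(d[1],d[0])))
cs=[at("side",S(*p),12)[:2] for p in[(707,302),(172,598),(10,352)]]
for i in range(2):
    d=cs[(i+1)%4]-cs[i];print(cs[i],np.linalg.norm(d),np.degrees(np.arctan2(d[1],d[0])))
for n in("lever","coarse","lever_grip"):
  for c in("top","side"):
    for r in env.regions_of(c,n)[:1]:
        m=r["region"];print(n,c,r["p"],r["location"],m.sum()); 
        if m.sum(): ys,xs=np.nonzero(m);print(xs.min(),xs.max(),ys.min(),ys.max())
```

```text
knobtop [571.52  21.28] [567.53  20.79]
[570.51  20.29 133.68]
levercap [552.99 -66.63] [549.44 -62.61]
[553.89 -67.23  89.72]
[768.02 193.12] 417.5356043841303 -101.92142305377307
[ 681.77 -215.41] 225.78685297356 168.41229035450272
[ 460.58 -170.06] 415.66864582506696 78.03980070027734
[546.72 236.59] 225.52416064273874 -11.112959676432276
[ 456.8  -164.58] 417.99858797665524 78.10103790133286
[542.99 244.43] 227.92281979148575 -12.468014169949651
lever top 0.58 [366.0, 232.6] 254
356 370 215 252
lever side 0.76 [339.8, 211.5] 304
325 364 203 219
coarse top 0.5 [326.0, 217.0] 212
316 337 200 221
coarse side 0.49 [297.1, 223.8] 247
288 311 212 230
lever_grip top 0.77 [365.3, 231.0] 218
356 369 215 250
lever_grip side 0.56 [338.7, 212.2] 247
326 362 203 217
```

Emit:
servo_tool:
  series:
    - [0, 45, -44, 0, 0, 0, 0]
    - [0, 90, -88, 0, 0, 0, 0.02]
    - [0, 135, -132, 5, 0, 0, 0.04]
    - [0, 180, -177, 10, 0, 0, 0.06]
    - [0, 225, -221, 20, 0, 0, 0.08]
    - [0, 270, -265, 30, 0, 0, 0.1]
    - [0, 315, -309, 40, 0, 0, 0.113]
    - [0, 360, -353, 50, 0, 0, 0.113]
    - [0, 405, -398, 60, 0, 0, 0.113]
    - [0, 450, -442, 70, 0, 0, 0.113]
  force: 40

```text
clock: 2.75
tool_pos: [485.2, -85.9, 235.7]
tool_rot: [[0.987, 0.161, 0.001], [0.161, -0.987, -0.0], [0.001, 0.001, -1.0]]
force: [0.8, -1.1, 0.5]
grip_width: 0.997
```

```bash
cat > st.py <<'E'
from h import *
import sys
np.set_printoptions(suppress=True,precision=2)
def st():
    s=env.sense();R=np.array(s["tool_rot"]);p=np.array(s["tool_pos"])
    print("t",round(s["clock"],2),"pos",p,"yaw",round(np.degrees(np.arctan2(R[1,0],R[0,0])),2),"tilt",R[:2,2],"q",np.array(s["joints"]),"F",np.array(s["force"]),"M",np.array(s["torque"]),"w",round(s["grip_width"],3))
    return R,p
R,p=st()
if len(sys.argv)>1:
    print("delta tool",R.T@(np.array([float(v) for v in sys.argv[1:4]])-p))
E
python3 st.py 490.3 -76.5 160
```

```text
t 2.75 pos [485.16 -85.86 235.69] yaw 9.24 tilt [ 0. -0.] q [ 21.41  18.24 -17.9  116.1    7.63  46.68 -81.65] F [ 0.82 -1.09  0.51] M [-0.04 -0.01 -0.01] w 0.997
delta tool [ 6.5  -8.46 75.69]
```

Emit:
servo_tool:
  series:
    - [0, 6.5, -8.5, 25, 0, 0, 0]
    - [0, 6.5, -8.5, 50, 0, 0, 0]
    - [0, 6.5, -8.5, 65, 0, 0, 0]
    - [0, 6.5, -8.5, 75, 0, 0, 0]
    - [0, 6.5, -8.5, 75, 0, 0, 0]
    - [0.3, 6.5, -8.5, 75, 0, 0, 0]
    - [0.3, 6.5, -8.5, 75, 0, 0, 0]

```text
clock: 3.62
tool_pos: [489.6, -78.2, 161.3]
tool_rot: [[0.987, 0.161, 0.001], [0.161, -0.987, -0.0], [0.001, 0.001, -1.0]]
force: [0.0, -0.3, -0.1]
grip_width: 0.701
```

Run:
```python
from h import *
import st
a=env.snapshot("top")[190:270,330:410][:,:,::-1];b=env.snapshot("side")[150:250,300:400][:,:,::-1]
f=lambda i:cv2.convertScaleAbs(cv2.resize(i,(400,400),interpolation=cv2.INTER_CUBIC),alpha=1.6)
cv2.imwrite("pics/g1.png",np.hstack([f(a),f(b)]))
```

```text
t 3.62 pos [489.64 -78.23 161.26] yaw 9.25 tilt [ 0. -0.] q [ 18.67  25.37 -16.18 118.4   11.32  37.58 -85.78] F [ 0.04 -0.35 -0.14] M [-0.01  0.02  0.03] w 0.701
```

View pics/g1.png

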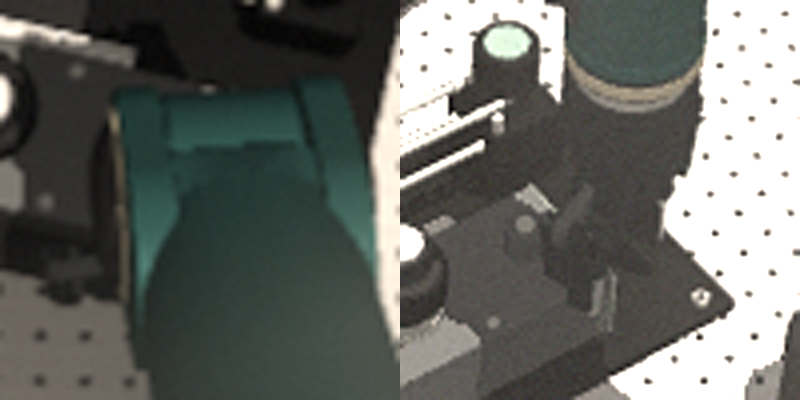

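The right half (side camera) shows the hand over the lever, with the handle (about (570,220) in the crop) between the fingers. I'll close on it.

Emit:
servo_tool:
  series:
    - [1, 0, 0, 0, 0, 0, 0]
    - [1, 0, 0, 0, 0, 0, 0]
    - [1, 0, 0, 0, 0, 0, 0]
    - [1, 0, 0, 0, 0, 0, 0]
    - [1, 0, 0, 0, 0, 0, 0]
    - [1, 0, 0, 0, 0, 0, 0]
  force: 20

```text
clock: 4.47
tool_pos: [489.2, -79.0, 160.8]
tool_rot: [[0.987, 0.16, -0.0], [0.16, -0.987, -0.001], [-0.0, 0.001, -1.0]]
force: [-1.7, -5.3, 5.0]
grip_width: 0.18
```

```bash
python3 st.py
```

```text
t 4.47 pos [489.18 -79.01 160.79] yaw 9.23 tilt [-0. -0.] q [ 18.67  25.41 -16.11 118.42  11.37  37.61 -85.78] F [-1.74 -5.31  5.01] M [-1.13  0.27  0.09] w 0.18
```

Emit:
servo_tool:
  series:
    - [1, 0.5, 7.4, 0, 0, 0, -0.12]
    - [1, 1.8, 14.7, 0, 0, 0, -0.24]
    - [1, 4, 21.8, 0, 0, 0, -0.36]
    - [1, 7, 28.6, 0, 0, 0, -0.48]
    - [1, 10.8, 35, 0, 0, 0, -0.6]
    - [1, 15.4, 40.9, 0, 0, 0, -0.72]
    - [1, 20.6, 46.2, 0, 0, 0, -0.84]
    - [1, 26.4, 50.8, 0, 0, 0, -0.96]
    - [1, 32.8, 54.7, 0, 0, 0, -1.08]
    - [1, 39.5, 57.8, 0, 0, 0, -1.2]
  force: 30

```text
clock: 5.72
tool_pos: [538.4, -130.2, 161.0]
tool_rot: [[0.207, 0.978, 0.002], [0.978, -0.207, -0.001], [-0.001, 0.002, -1.0]]
force: [2.2, -3.9, 2.0]
grip_width: 0.175
```

```bash
python3 st.py
```

```text
t 5.72 pos [ 538.41 -130.23  160.96] yaw 78.07 tilt [ 0. -0.] q [ 34.78  32.94 -31.59 109.79  24.35  43.87 -22.49] F [ 2.17 -3.94  1.97] M [-0.87 -0.26 -0.41] w 0.175
```

Emit:
servo_tool:
  series:
    - [0, 0, 0, 0, 0, 0, 0]
    - [0, 0, 0, 0, 0, 0, 0]
    - [0, 0, 0, 0, 0, 0, 0]
    - [0, 0, 0, 0, 0, 0, 0]
    - [0, 0, 0, -30, 0, 0, 0]
    - [0, 0, 0, -60, 0, 0, 0]
    - [0, 0, 0, -85, 0, 0, 0]
    - [0, 0, 0, -85, 0, 0, 0]

```text
clock: 6.72
tool_pos: [538.5, -128.6, 247.4]
tool_rot: [[0.208, 0.978, 0.004], [0.978, -0.208, -0.001], [-0.0, 0.004, -1.0]]
force: [0.1, -1.1, 0.2]
grip_width: 0.998
```

```bash
cat >> h.py <<'E'
uy=np.array([np.sin(np.radians(11.8)),np.cos(np.radians(11.8))])
def gap():
    for c in("top","side"):
        env.snapshot(c);d={}
        for n in("pointer","pointed_flag","square_flag","coarse_grip"):
            d[n]=[(round(r["p"],2),np.round(r["location"],1),round(float(at(c,r["location"],Z[n])[:2]@uy-np.array([570,20])@uy),1)) for r in env.mark_of(c,n)[:2]]
        print(c,d)
E
python3 - <<'E'
from h import *
import st
print(st.R.T@(np.array([570,20,159])-st.p))
gap()
a=env.snapshot("top")[180:220,280:340][:,:,::-1];b=env.snapshot("side")[200:260,240:330][:,:,::-1]
f=lambda i:cv2.convertScaleAbs(cv2.resize(i,(600,400) if 0 else (600,300),interpolation=cv2.INTER_CUBIC),alpha=1.3)
cv2.imwrite("pics/g2.png",np.vstack([cv2.resize(a,(450,300),interpolation=cv2.INTER_CUBIC),cv2.resize(b,(450,300),interpolation=cv2.INTER_CUBIC)]))
E
```

```text
t 6.72 pos [ 538.5  -128.61  247.41] yaw 78.01 tilt [ 0. -0.] q [ 38.1   26.15 -35.59 106.73  18.85  52.8  -18.21] F [ 0.14 -1.12  0.17] M [-0.01 -0.   -0.06] w 0.998
[151.95  -0.42  88.34]
top {'pointer': [(0.65, array([296. , 195.1]), 91.6), (0.48, array([491.7, 274.4]), -449.8)], 'pointed_flag': [(0.66, array([174.5, 199.2]), 405.6), (0.59, array([302. , 198.9]), 74.2)], 'square_flag': [(0.54, array([293.6, 200.5]), 94.9), (0.33, array([492.4, 271.6]), -451.5)], 'coarse_grip': []}
side {'pointer': [(0.71, array([333.4, 203.5]), -106.9), (0.62, array([260.5, 236.5]), 97.2)], 'pointed_flag': [(0.75, array([351.1, 197.5]), -158.0), (0.38, array([270.6, 234.7]), 73.1)], 'square_flag': [(0.43, array([259. , 240.3]), 104.6)], 'coarse_grip': [(0.7, array([299.5, 220. ]), 5.1)]}
```

View pics/g2.png

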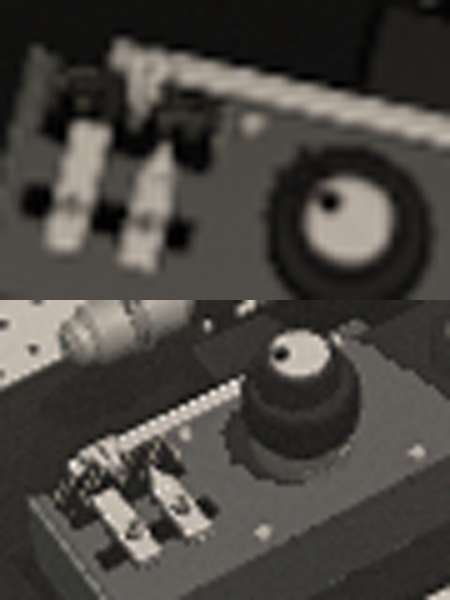

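```bash
cat >> h.py <<'E'
ux=np.array([uy[1],-uy[0]])
def zoom(name,k=20,o=np.array([570,20])):
    out=[]
    for c,(c0,r0) in(("top",(285,184)),("side",(250,222))):
        im=env.snapshot(c)[r0:r0+28,c0:c0+20+0*k][:,:,::-1]
        im=cv2.normalize(cv2.resize(np.ascontiguousarray(im),None,fx=k,fy=k,interpolation=cv2.INTER_CUBIC),None,0,255,cv2.NORM_MINMAX)
        for v in range(60,121,5):
            P=[proj(c,np.append(o+ux*u+uy*v,73)) for u in(-10,55)]
            P=[tuple(int(x) for x in ((p-[c0,r0]+.5)*k)) for p in P]
            cv2.line(im,P[0],P[1],(0,255,255) if v%10 else (0,0,255),1)
        out.append(im)
    cv2.imwrite("pics/"+name+".png",np.hstack(out))
E
python3 -c "
from h import *
zoom('z1')"
```

```text
(no output)
```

View pics/z1.png

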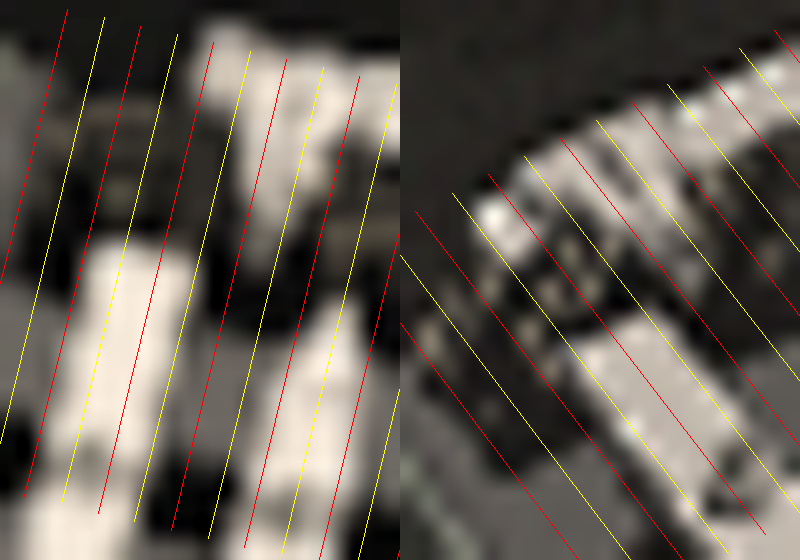

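Emit:
servo_tool:
  series:
    - [0, 40, 0, 0, 0, 0, 0]
    - [0, 80, 0, 0, 0, 0, 0]
    - [0, 120, 0, 0, 0, 0, 0]
    - [0, 152, 0, 0, 0, 0, 0]
    - [0, 152, 0, 0, 0, 0, 0]
    - [0, 152, 0, 0, 0, 0, 0]

```text
clock: 8.18
tool_pos: [569.0, 19.1, 245.4]
tool_rot: [[0.208, 0.978, -0.0], [0.978, -0.208, -0.001], [-0.001, -0.0, -1.0]]
force: [0.5, -0.1, -0.5]
grip_width: 0.998
```

```bash
python3 st.py 570 20 159
```

```text
t 8.18 pos [569.    19.14 245.38] yaw 77.99 tilt [-0. -0.] q [ 22.95  28.18 -36.52 104.49  20.37  54.03 -34.51] F [ 0.49 -0.09 -0.49] M [ 0.   -0.01  0.02] w 0.998
delta tool [ 1.13  0.82 86.38]
```

Emit:
servo_tool:
  series:
    - [0, 1, 1, 20, 0, 0, 0]
    - [0, 1, 1, 40, 0, 0, 0]
    - [0, 1, 1, 60, 0, 0, 0]
    - [0, 1, 1, 75, 0, 0, 0]
    - [0, 1, 1, 85, 0, 0, 0]
    - [0, 1, 1, 86, 0, 0, 0]
    - [0, 1, 1, 86, 0, 0, 0]

```text
clock: 9.05
tool_pos: [570.6, 21.0, 160.0]
tool_rot: [[0.207, 0.978, 0.001], [0.978, -0.207, 0.0], [0.0, 0.001, -1.0]]
force: [-0.2, 0.3, 0.1]
grip_width: 0.996
```

Emit:
servo_tool:
  series:
    - [0.6, 0, 0, 0, 0, 0, 0]
    - [0.6, 0, 0, 0, 0, 0, 0]
    - [0.6, 0, 0, 0, 0, 0, 0]
    - [0.6, 0, 0, 0, 0, 0, 0]
    - [0.6, 0, 0, 0, 0, 0, 0]
  force: 20

```text
clock: 9.68
tool_pos: [571.8, 20.5, 160.7]
tool_rot: [[0.208, 0.978, 0.004], [0.978, -0.208, -0.0], [0.001, 0.004, -1.0]]
force: [3.6, -1.6, 5.8]
grip_width: 0.637
```

```bash
python3 st.py 570 20 159
```

```text
t 9.68 pos [571.83  20.49 160.7 ] yaw 78.0 tilt [ 0. -0.] q [ 19.66  34.72 -32.75 107.26  25.76  45.27 -38.89] F [ 3.64 -1.58  5.75] M [-0.38 -1.07  0.03] w 0.637
delta tool [-0.86 -1.7   1.7 ]
```

Emit:
servo_tool:
  series:
    - [0.6, 0, 1.5, 0, 0, 0, 0]
    - [0.6, 0, 1.5, 0, 0, 0, 0.13]
    - [0.6, 0, 1.5, 0, 0, 0, 0.26]
    - [0.6, 0, 1.5, 0, 0, 0, 0.4]
    - [0.6, 0, 1.5, 0, 0, 0, 0.54]
    - [0.6, 0, 1.5, 0, 0, 0, 0.68]
    - [0.6, 0, 1.5, 0, 0, 0, 0.82]
    - [0.6, 0, 1.5, 0, 0, 0, 0.96]
    - [0.6, 0, 1.5, 0, 0, 0, 1.1]
    - [0.6, 0, 1.5, 0, 0, 0, 1.22]
  force: 40

```text
clock: 10.92
tool_pos: [571.7, 20.9, 160.8]
tool_rot: [[0.99, 0.138, 0.0], [0.138, -0.99, -0.0], [0.0, 0.0, -1.0]]
force: [-1.8, -0.8, 10.4]
grip_width: 0.631
```

Emit:
servo_tool:
  series:
    - [0.6, 0, 0, 0, 0, 0, 0]
    - [0.6, 0, 0, 0, 0, 0, 0]

```text
clock: 11.18
tool_pos: [571.7, 20.8, 160.8]
tool_rot: [[0.99, 0.142, 0.0], [0.142, -0.99, -0.0], [0.0, 0.0, -1.0]]
force: [-1.3, -0.8, 11.9]
grip_width: 0.63
```

```bash
python3 st.py;python3 -c "
from h import *
zoom('z2');gap()"
```

```text
t 11.18 pos [571.71  20.85 160.77] yaw 8.13 tilt [ 0. -0.] q [  6.96  31.27 -15.93 107.99  12.23  42.37 -97.7 ] F [-1.3  -0.81 11.94] M [-0.42  0.21 -0.05] w 0.63
top {'pointer': [], 'pointed_flag': [], 'square_flag': [(0.55, array([294.2, 197. ]), 95.6)], 'coarse_grip': []}
side {'pointer': [(0.93, array([267.1, 231.4]), 76.3), (0.17, array([298.4, 246.2]), 38.2)], 'pointed_flag': [(0.6, array([269.1, 232.7]), 72.9), (0.22, array([332.3, 203.1]), -107.5)], 'square_flag': [(0.62, array([256.3, 237.9]), 106.3)], 'coarse_grip': [(0.62, array([299.2, 219.3]), 4.5)]}
```

View pics/z2.png

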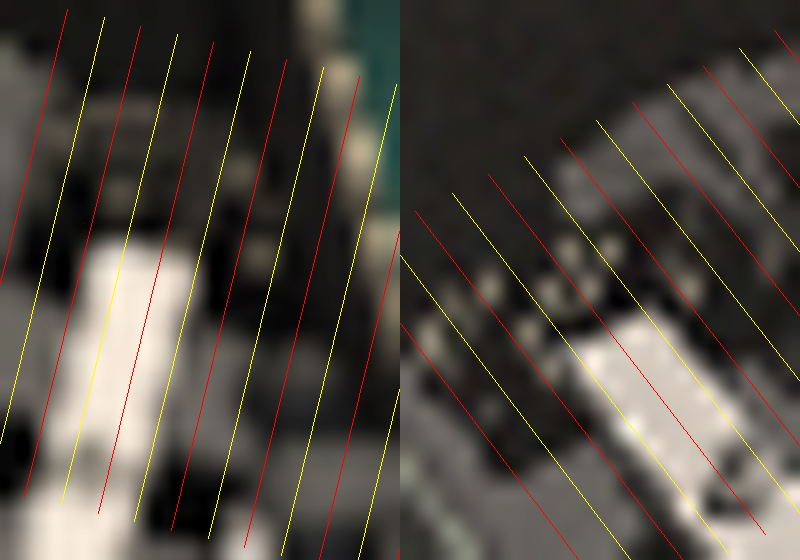

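Emit:
servo_tool:
  series:
    - [0, 0, 0, 0, 0, 0, 0]
    - [0, 0, 0, 0, 0, 0, 0]
    - [0, 0, 0, 0, 0, 0, 0]
    - [0, 0, 0, 0, 0, 0, 0]
    - [0, 0, 0, -25, 0, 0, 0]
    - [0, 0, 0, -55, 0, 0, 0]
    - [0, 0, 0, -85, 0, 0, 0]
    - [0, 0, 0, -88, 0, 0, 0]

```text
clock: 12.78
tool_pos: [572.8, 20.6, 249.7]
tool_rot: [[0.99, 0.141, 0.004], [0.141, -0.99, 0.0], [0.004, 0.0, -1.0]]
force: [0.0, 0.3, 0.3]
grip_width: 0.997
```

Emit:
servo_tool:
  series:
    - [0, -5, 15, 0, 0, 0, -0.13]
    - [0, -10, 30, 0, 0, 0, -0.26]
    - [0, -16, 45, 0, 0, 0, -0.4]
    - [0, -22, 60, 0, 0, 0, -0.54]
    - [0, -28, 75, 0, 0, 0, -0.68]
    - [0, -34, 90, 0, 0, 0, -0.82]
    - [0, -40, 105, 0, 0, 0, -0.96]
    - [0, -46, 120, 0, 0, 0, -1.1]
    - [0, -54, 145, 0, 0, 0, -1.22]
    - [0, -54, 145, 0, 0, 0, -1.22]

```text
clock: 14.02
tool_pos: [537.8, -133.0, 246.3]
tool_rot: [[0.212, 0.977, -0.002], [0.977, -0.212, 0.0], [-0.0, -0.002, -1.0]]
force: [-0.5, -0.5, -0.8]
grip_width: 0.996
```

```bash
python3 st.py 538.4 -129.5 161;python3 -c "
from h import *
zoom('z3');gap()"
```

```text
t 14.03 pos [ 537.79 -132.97  246.32] yaw 77.74 tilt [-0.  0.] q [ 34.97  25.28 -30.91 106.75  16.08  52.43 -15.71] F [-0.47 -0.47 -0.77] M [ 0.04 -0.02 -0.01] w 0.996
delta tool [ 3.55  0.04 85.32]
top {'pointer': [(0.57, array([304.6, 196. ]), 68.9), (0.53, array([494.8, 216.4]), -428.5)], 'pointed_flag': [(0.49, array([301.9, 194.9]), 77.0)], 'square_flag': [(0.46, array([291.2, 198.8]), 102.2)], 'coarse_grip': [(0.52, array([327.8, 209. ]), -0.2), (0.3, array([491.8, 273.7]), -439.9)]}
side {'pointer': [(0.68, array([265.3, 236.2]), 87.3)], 'pointed_flag': [(0.57, array([270.3, 235.3]), 74.6)], 'square_flag': [(0.41, array([258.9, 238.8]), 102.5)], 'coarse_grip': [(0.72, array([299.9, 216.4]), -1.8), (0.45, array([454.4, 184. ]), -381.5)]}
```

View pics/z3.png

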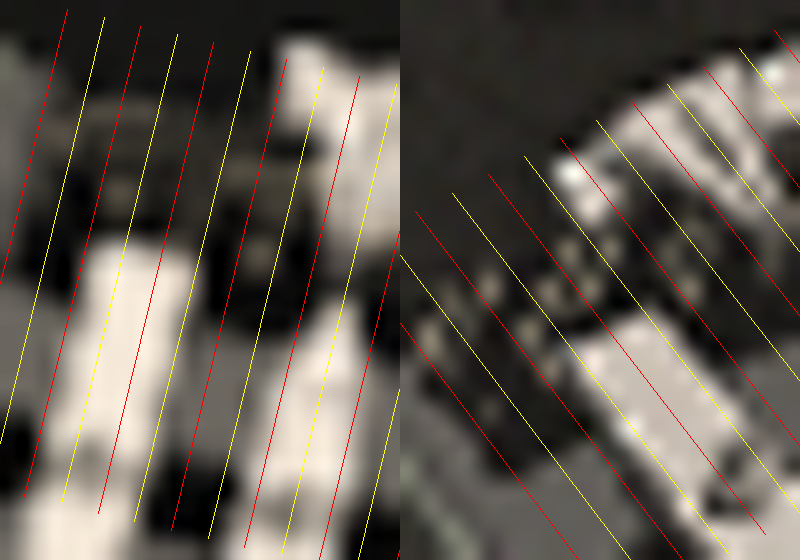

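```bash
sed -e 's/(285,184)/(293,186)/' -e 's/(250,222)/(258,220)/' h.py > h2.py; python3 -c "
from h2 import *
zoom('z4')"
```

```text
(no output)
```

View pics/z4.png

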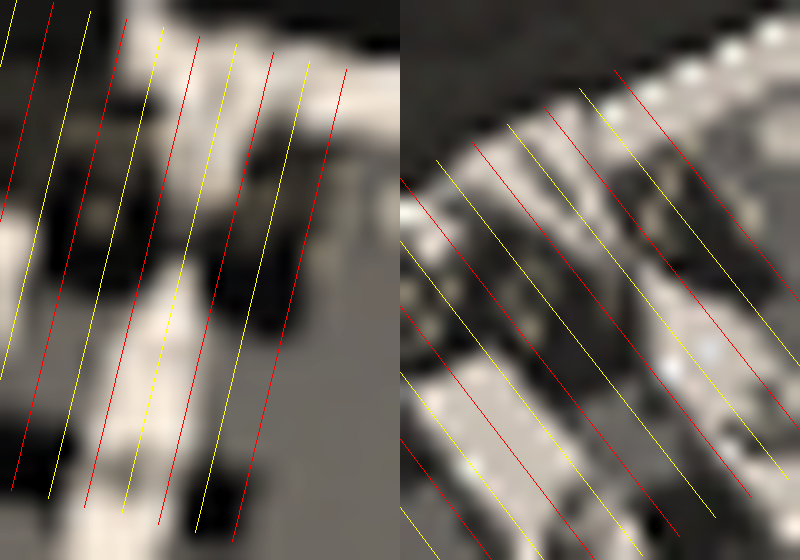

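The pointer tip is at about (190,215) and the flag tip at about (182,260) in the crop. After allowing for parallax, both cameras put the pointer about 0.7–1.1 mm to the +y side. One small correction of about 0.08 rad clockwise follows.

Emit:
servo_tool:
  series:
    - [0, 40, 0, 0, 0, 0, 0]
    - [0, 80, 0, 0, 0, 0, 0]
    - [0, 120, 0, 0, 0, 0, 0]
    - [0, 157, 1, 0, 0, 0, 0]
    - [0, 157, 1, 0, 0, 0, 0]
    - [0, 157, 1, 25, 0, 0, 0]
    - [0, 157, 1, 50, 0, 0, 0]
    - [0, 157, 1, 75, 0, 0, 0]
    - [0, 157, 1, 86, 0, 0, 0]
    - [0, 157, 1, 86, 0, 0, 0]

```text
clock: 15.98
tool_pos: [572.1, 22.1, 161.1]
tool_rot: [[0.208, 0.978, -0.001], [0.978, -0.208, -0.0], [-0.001, -0.001, -1.0]]
force: [-0.3, 0.6, -0.5]
grip_width: 1.002
```

```bash
python3 st.py 571.8 20.7 160
```

```text
t 15.97 pos [572.08  22.05 161.11] yaw 77.98 tilt [-0. -0.] q [ 16.79  33.82 -29.08 107.21  22.58  44.8  -36.49] F [-0.26  0.57 -0.45] M [ 0.01 -0.01  0.01] w 1.002
delta tool [-1.38  0.01  1.11]
```

Emit:
servo_tool:
  series:
    - [0.6, -1, 0, 1, 0, 0, 0]
    - [0.6, -1, 0, 1, 0, 0, 0]
    - [0.6, -1, 0, 1, 0, 0, 0]
    - [0.6, -1, 0, 1, 0, 0, 0]
    - [0.6, -1, 0, 1, 0, 0, 0]
    - [0.6, -1, 0, 1, 0, 0, 0.04]
    - [0.6, -1, 0, 1, 0, 0, 0.08]
    - [0.6, -1, 0, 1, 0, 0, 0.08]
    - [0.6, -1, 0, 1, 0, 0, 0.08]

```text
clock: 17.1
tool_pos: [572.3, 21.5, 161.8]
tool_rot: [[0.285, 0.958, 0.001], [0.958, -0.285, -0.001], [-0.0, 0.001, -1.0]]
force: [-2.4, -0.3, 5.4]
grip_width: 0.629
```

Emit:
servo_tool:
  series:
    - [0, 0, 0, 0, 0, 0, 0]
    - [0, 0, 0, 0, 0, 0, 0]
    - [0, 0, 0, 0, 0, 0, 0]
    - [0, 0, 0, 0, 0, 0, 0]
    - [0, 0, 0, -25, 0, 0, 0]
    - [0, 0, 0, -55, 0, 0, 0]
    - [0, 0, 0, -85, 0, 0, 0]
    - [0, 0, 0, -86, 0, 0, -0.04]
    - [0, 0, 0, -86, 0, 0, -0.08]

```text
clock: 18.23
tool_pos: [571.7, 21.5, 246.0]
tool_rot: [[0.205, 0.979, -0.001], [0.979, -0.205, -0.0], [-0.0, -0.001, -1.0]]
force: [-0.1, -0.0, -0.2]
grip_width: 1.002
```

```bash
python3 st.py 538.4 -129.5 161
```

```text
t 18.23 pos [571.74  21.49 245.96] yaw 78.16 tilt [-0. -0.] q [ 19.58  27.32 -32.31 104.25  17.76  53.56 -32.37] F [-0.08 -0.04 -0.15] M [-0.01  0.02 -0.02] w 1.002
delta tool [-154.57   -1.58   85.04]
```

Emit:
servo_tool:
  series:
    - [0, -40, 0, 0, 0, 0, 0]
    - [0, -80, -1, 0, 0, 0, 0]
    - [0, -120, -1.5, 0, 0, 0, 0]
    - [0, -154.5, -1.5, 0, 0, 0, 0]
    - [0, -154.5, -1.5, 0, 0, 0, 0]
    - [0, -154.5, -1.5, 25, 0, 0, 0]
    - [0, -154.5, -1.5, 50, 0, 0, 0]
    - [0, -154.5, -1.5, 75, 0, 0, 0]
    - [0, -154.5, -1.5, 85, 0, 0, 0]
    - [0, -154.5, -1.5, 85, 0, 0, 0]

```text
clock: 19.48
tool_pos: [538.3, -128.3, 160.8]
tool_rot: [[0.206, 0.979, -0.002], [0.979, -0.206, 0.001], [0.001, -0.002, -1.0]]
force: [0.5, 0.4, -0.4]
grip_width: 0.995
```

Emit:
servo_tool:
  series:
    - [1, 0, 0, 0, 0, 0, 0]
    - [1, 0, 0, 0, 0, 0, 0]
    - [1, 0, 0, 0, 0, 0, 0]
    - [1, 0, 0, 0, 0, 0, 0]
    - [1, 0, 0, 0, 0, 0, 0]
    - [1, 0, 0, 0, 0, 0, 0]
    - [1, 0, 0, 0, 0, 0, 0]
  force: 30

```text
clock: 20.35
tool_pos: [538.9, -129.3, 162.0]
tool_rot: [[0.208, 0.978, 0.001], [0.978, -0.208, -0.0], [-0.0, 0.001, -1.0]]
force: [0.5, -0.5, 5.1]
grip_width: 0.175
```

```bash
python3 st.py 538.4 -129.5 161; python3 -c "
from h2 import *
zoom('z5')"
```

```text
t 20.35 pos [ 538.89 -129.34  161.96] yaw 78.0 tilt [ 0. -0.] q [ 31.8   31.93 -27.76 109.88  21.12  43.19 -19.99] F [ 0.47 -0.52  5.12] M [-0.16 -0.04 -0.19] w 0.175
delta tool [-0.26 -0.45  0.96]
```

View pics/z5.png

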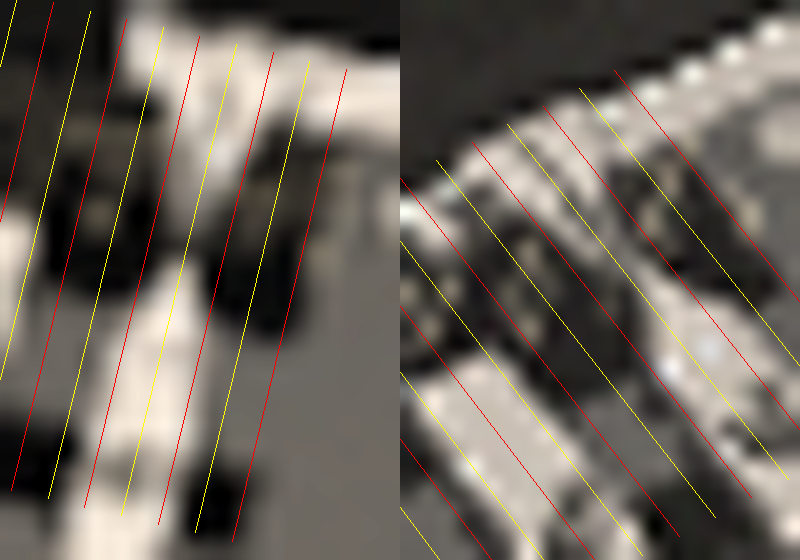

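The pointer is now in line with the arrow tip in both views. Swinging the lever back.

Emit:
servo_tool:
  series:
    - [1, 0.5, -7.4, 0, 0, 0, 0.12]
    - [1, 1.8, -14.7, 0, 0, 0, 0.24]
    - [1, 4, -21.8, 0, 0, 0, 0.36]
    - [1, 7, -28.6, 0, 0, 0, 0.48]
    - [1, 10.8, -35, 0, 0, 0, 0.6]
    - [1, 15.4, -40.9, 0, 0, 0, 0.72]
    - [1, 20.6, -46.2, 0, 0, 0, 0.84]
    - [1, 26.4, -50.8, 0, 0, 0, 0.96]
    - [1, 32.8, -54.7, 0, 0, 0, 1.08]
    - [1, 39.5, -57.8, 0, 0, 0, 1.2]

```text
clock: 21.7
tool_pos: [490.4, -78.2, 161.9]
tool_rot: [[0.987, 0.16, 0.001], [0.16, -0.987, -0.001], [0.0, 0.001, -1.0]]
force: [-0.6, -0.4, 5.2]
grip_width: 0.172
```

```bash
python3 st.py 489.2 -79 161
```

```text
t 21.7 pos [490.38 -78.22 161.91] yaw 9.19 tilt [ 0. -0.] q [ 15.32  24.91 -12.17 118.48   8.47  37.38 -83.32] F [-0.62 -0.42  5.21] M [-0.09 -0.02  0.42] w 0.172
delta tool [-1.29  0.58  0.91]
```

Emit:
servo_tool:
  series:
    - [1, 0, -2, 0, 0, 0, 0.02]
    - [1, 0, -3, 0, 0, 0, 0.03]
    - [1, 0, -3, 0, 0, 0, 0.03]

```text
clock: 22.08
tool_pos: [490.4, -76.9, 161.9]
tool_rot: [[0.991, 0.132, 0.002], [0.132, -0.991, -0.002], [0.001, 0.002, -1.0]]
force: [1.0, -5.4, 3.5]
grip_width: 0.174
```

Emit:
servo_tool:
  series:
    - [0, 0, 1, 0, 0, 0, 0]
    - [0, 0, 1, 0, 0, 0, 0]
    - [0, 0, 1, 0, 0, 0, 0]
    - [0, 0, 1, 0, 0, 0, 0]
    - [0, 0, 1, -30, 0, 0, 0]
    - [0, 0, 1, -70, 0, 0, 0]
    - [0, -20, 30, -110, 0, 0, 0]
    - [0, -40, 90, -110, 0, 0, 0]
    - [0, -60, 150, -110, 0, 0, 0]
    - [0, -60, 200, -110, 0, 0, 0]

```text
clock: 23.32
tool_pos: [455.1, -284.1, 272.0]
tool_rot: [[0.992, 0.129, -0.0], [0.129, -0.992, -0.001], [-0.0, 0.001, -1.0]]
force: [0.7, 0.4, -0.9]
grip_width: 0.997
```

```bash
python3 st.py
python3 - <<'E'
from h2 import *
zoom('z6')
a=cv2.imread('pics/z5.png');b=cv2.imread('pics/z6.png');print("diff",cv2.absdiff(a,b).mean((0,1)))
im=save("top","top9");marks("top",["lever_grip","lever_axis"]);save("side","side9");marks("side",["lever_grip","lever_axis","fine_dot"])
o=[]
for n,(r,c) in(("top",(185,310)),("side",(190,280))):
    for k in"09":
        i=cv2.imread(f"pics/{n}{k}.png")[r:r+70,c:c+90];o.append(cv2.convertScaleAbs(cv2.resize(i,(385,300),interpolation=cv2.INTER_CUBIC),alpha=1.6))
cv2.imwrite("pics/fin.png",np.vstack([np.hstack(o[:2]),np.hstack(o[2:])]))
E
```

```text
t 23.32 pos [ 455.11 -284.13  271.96] yaw 7.43 tilt [-0. -0.] q [ 34.23  18.41  -7.04 109.2    2.84  52.55 -56.75] F [ 0.65  0.4  -0.86] M [0.03 0.   0.03] w 0.997
diff [1.40692634 1.35652455 1.34886161]
top lever_grip 0.49 [364.1 243.1] [491.9 -76.3]
top lever_grip 0.22 [362.8 220.2] [550.7 -72.1]
top lever_axis 0.49 [360.5 219.7] [551.8 -66.2]
side lever_grip 0.68 [349.5 215.9] [491.9 -65.4]
side lever_axis 0.53 [332.9 201.1] [552.4 -72.3]
side lever_axis 0.53 [452.7 185.3] [ 373.3 -320.1]
side fine_dot 0.79 [293. 211.] [580.2  34.8]
```

View pics/fin.png

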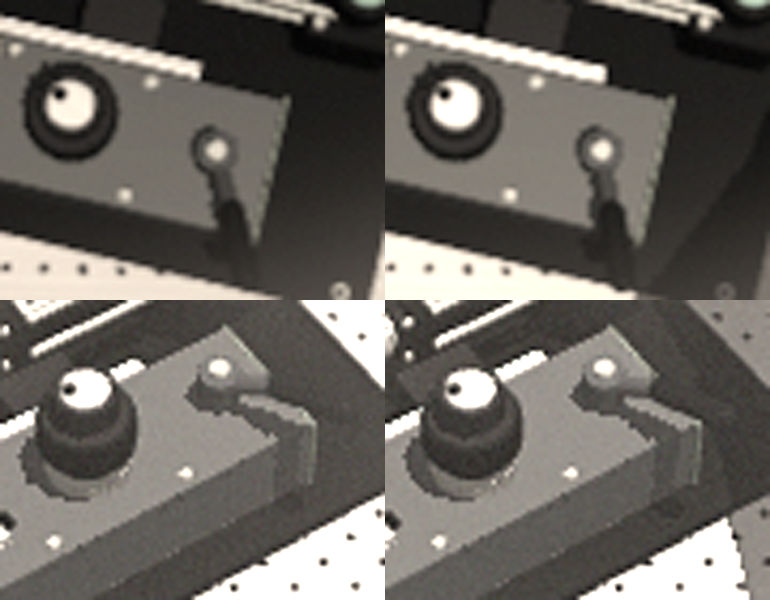

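```bash
python3 -c "
from h import *
env.hand_in()"
```

```text
the job is handed in; nothing more can be done
```

The job is handed in at about 23 s on the robot clock; `hand_in` reports no verdict.

**What I did:** I gripped the clamp lever and swung it about 1.2 rad loose. I then turned the coarse wheel about 1.22 rad clockwise, and a further 0.08 rad after a look. Last, I swung the lever back, pressed it lightly towards its clamped stop and moved the arm clear.

**Last checks:**
- **Pointer:** before clamping, it was in line with the arrow tip to within my roughly 0.7 mm reading accuracy. The pictures before and after clamping hardly differ (mean pixel change about 1.4). I compared those two by number only, without viewing the second.
- **Lever:** it lies a little further round on the clamped side than at the start. This fits being on its stop, but I had no direct reading of the joint.
- **Fine knob:** its dimple looks unchanged in both cameras.
- **Robot:** the arm and gripper are clear, with about zero force on the tool.

**Disagreements:** the networks' pointer and flag marks varied by up to about 10 mm. I set the pointer from enlarged crops with gridlines from the camera calibration instead. I did not check the bystanders one by one at the end.

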